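Put the card-making things back in their holders

TASK

Sort the stray things on the grey desk back into the wooden holders on the brown table, each into the one holder made for it: the glue stick, the small paint bottle and the large paint bottle standing upright on the floor of the small, medium and large round pots, the hand stamp standing in the rectangular stamp tray, and the rotary cutter lying flat and lengthwise in the long trough (either way round). Do not tip the paint bottles over on the way.

Things in the scene. Friction and masses are not known exactly. Their poses are not given: they have to be found in the camera images.
- glue_stick: Yellow glue stick standing upright, 23 mm in diameter, 89 mm tall, straight-sided, 30 g. Origin: centre of its underside, z up its axis. Loose. It stands on the grey desk, whose top is 4 mm above the brown table's.
- small_bottle: Small orange paint bottle standing upright, 38 mm in diameter, 75 mm tall with its cap; the straight body, which is the part to grip, runs up to about 50 mm above the underside, then comes the shoulder; 70 g. Origin: centre of its underside, z up. Loose.
- large_bottle: Large brown paint bottle standing upright, 52 mm in diameter, 135 mm tall with its cap; the straight body, which is the part to grip, runs up to about 90 mm; 100 g. Origin: centre of its underside, z up. Loose.
- stamp: Wooden hand stamp standing on its face: a block 34 (x) x 50 (y) x 24 mm with a turned round knob 25 mm in diameter on its centre, from 24 to 57 mm above the underside: grip the knob; 50 g. Origin: centre of its underside, z up, y along the longer side of the block. Loose.
- rotary_cutter: Rotary cutter lying flat: 164 mm long (along its y), 45 mm across at the blade disc (-y end), 27 mm high; the orange handle, 28 mm wide (along its x) and 21 mm high, runs from -50 to +82 mm along y: grip it across. Origin: centre of its length at the underside, z up; the centre of mass lies about 13 mm from it towards +y. 70 g. Loose.
- pot_small: Round turned wooden pot for the glue stick, fixed on the table: 54 mm outside diameter, 34 mm high, with a round well 40 mm in diameter whose floor is 6 mm above the underside. Origin: centre of its underside, z up.
- pot_medium: Round turned wooden pot for the small paint bottle, fixed: 68 mm outside, 34 mm high, well 56 mm in diameter, floor 6 mm above the underside. Origin: centre of its underside, z up.
- pot_large: Round turned wooden pot for the large paint bottle, fixed: 82 mm outside, 34 mm high, well 70 mm in diameter, floor 6 mm above the underside. Origin: centre of its underside, z up.
- stamp_tray: Rectangular wooden tray for the stamp, fixed: 64 (x) x 80 (y) mm outside, 52 x 68 mm inside, lips 14 mm high, floor 6 mm above the underside. Origin: centre of its underside; y along its longer side.
- cutter_tray: Long wooden trough for the rotary cutter, fixed: 76 (x) x 196 (y) mm outside, 64 x 184 mm inside, walls 20 mm high, floor 6 mm above the underside; both long walls are open over the middle 84 mm of their length to let the fingers in. Origin: centre of its underside; y along its length.

How it is judged:
By the outcome, as a careful person would: the job done as asked, in the order asked, and still so for the second after the job is handed in, with the robot touching nothing.
It also fails if it takes over 115 s, if anything falls off the work surface, if the arm or the gripper's body presses on something with over 40 N, if the wrist force passes 120 N, or if a joint passes its speed limit or range.

ROBOT

A 7-joint arm with a two-finger parallel gripper is mounted at the origin on a cart in front of the work surface, level with it; the furniture and walls round the work are solid. World frame = base frame: x ahead of the robot, y to its left, z up, the work surface at z = 0. Lengths are in m, angles in rad, forces in N, time in s.
With the tool pointing down it reaches from about 0.35 to 0.9 m from the base axis. Payload 19.9 kg.
Tool frame: the origin (TCP) lies on the mounting face of the last link; the fingertips stand 173 mm ahead of it and the grasp point (between the pads) lies 155 mm ahead of it; z points along the fingers, y is the line along which they close (so a half turn about z gives the same grasp; the last joint's range is limited). The gripper opens to 85 mm and grips with 20 to 120 N. Pads are 22 mm wide; open, the fingers measure 114 mm over their backs; the gripper's body (76 mm by 85 mm) begins 54 mm behind the grasp point. The pads swing forward as they close: fully open they stand 13 mm farther back than shut.
Start: joints at [-1.385, 0.417, -0.01, 1.614, 0.005, 1.111, -0.053], TCP at [0.141, 0.609, 0.405] pointing down, gripper open.
Joint ranges: [-2.81, 2.81], [-0.39, 2.02], [-1.27, 1.25], [0.06, 2.57], [-1.19, 4.33], [0.19, 2], [-2.82, 2.82]. Speed limits (rad/s): [1.89, 1.89, 2.39, 2.39, 3.01, 3.01, 3.01].

INTERFACE

Orientations are given as a unit quaternion [w, x, y, z].
In Python, from bench import sensors, grab_frame, camera_info, ctrl gives the robot as it stands.
- The arm moves only by the shell command python3 -m jog 'ROWS' [FORCE]. ROWS is a JSON object of lists of equal length, an entry for each row: "slide": the shift along the tool's x, y, z in m, a list of three; "delta_rot": the turn, a rotation vector about the tool's x, y, z in degrees, a list of three; "jaw": the opening, from -1 (shut) to 1 (fully open). A call has exactly 5 rows; each row shifts and turns the commanded pose from where the row before left it, along the tool's axes as they then stand; what a row does not reach is not made up. A row lasts 1/8 s, in which the tool goes at most 62.5 mm and 10.7 degrees, less where a joint would pass 70% of its speed; a pose out of reach is approached as far as the arm can. A call is refused whole if a number of a shift passes 0.0625 or a number of a turn 10.7, either way. A call with a gripper value outside its range is refused whole. The fingers move at their own pace and stop on an object; FORCE is the grip in N (left out, the last holds). Time passes only in rows, so rows that do not move let the fingers close, or fill a call up. It gives the time, the measured TCP pose, the force, the opening and the grip force at its end, in the units of the state.
- sensors.observe(): the state, without advancing time (a new reading comes with each control period).
- grab_frame(name): name is "scene" or "top" or "wrist"; returns (picture, depth): 384x512x3 uint8, blue, green, red; 384x512 float32, m along the optical axis (not along the pixel's ray), 0 where there is no reading.
- camera_info(name): a dict with "mtx" (3x3 intrinsics, pixels), "rvec" (rotation vector, rad) and "tvec" (3), from world to camera coordinates, as OpenCV has them. Camera axes: x right, y down, z forward; pixel columns grow to the right and rows downward; lengths in m; the calibration is good to about 2 mm. The wrist camera is an equidistant fisheye: a pixel r from the principal point sees the ray r / f radians off the axis. A picture is of the moment at which its call begins: read the wrist's pose just before it. camera_info takes no time and is no camera call; for the wrist camera it gives the pose at the moment of the call.
- ctrl.hand_in(): hands the job in; it is judged then, once.
The state is a dict: "time": time; "joints": joint angles; "dq": joint speeds; "effort": joint torques, N m; "eef_pos": TCP position; "ee_rot": TCP orientation; "force": force on the tool from outside, world axes, zero at the start; "moment": the same for the moment, N m; "finger_gap": opening from 0.0 (shut) to 1.0 (fully open); "gripper_force": force on a finger pad.
Only numpy, scipy, OpenCV 4.12 (cv2) and the standard library are available. Lean on these libraries where they do the work, as an engineer would, in place of code of your own. Each camera call takes 0.05 s, during which the arm holds its last target. There are 200 camera calls.

## Working session

There is one attempt and no reset: what is moved stays moved. The work goes in short steps, Python scripts to look and compute and a shell command to move; the robot and the scene stay as the last step left them, time stands still between calls to the robot, and variables do not carry over. Pictures are saved under pics/ and viewed, at most 14 in all, crops included, and the job is handed in when it is done.

```bash
ls; mkdir -p pics; python3 - <<'E'
from bench import sensors, grab_frame, camera_info
import cv2
print(sensors.observe())
for n in ["scene","top"]:
    p,d=grab_frame(n); cv2.imwrite(f"pics/{n}0.png",p)
    import numpy as np; np.save(f"pics/{n}0.npy",d); c=camera_info(n); print(n,c)
E
```

```text
pics
{'time': 0.0, 'joints': array([-1.38448727,  0.41801021, -0.01031976,  1.61418323,  0.00467488,
        1.11073639, -0.05298759]), 'dq': array([-7.71498431e-04, -1.19939923e-03,  2.11055480e-04, -7.98081879e-04,
       -9.56453665e-05, -1.20289153e-03, -9.16431669e-04]), 'effort': array([ 1.27176423e-03, -8.64440989e+01,  6.79652318e-01, -4.34917903e+01,
        1.91472442e-02,  7.12652414e-03, -2.78927200e-05]), 'eef_pos': array([0.14110442, 0.60871971, 0.40403363]), 'ee_rot': array([-4.15025101e-05,  1.13646019e-01,  9.93521088e-01, -6.55221998e-04]), 'force': array([-0.11738477, -0.23932876, -0.08520455]), 'moment': array([0.00497331, 0.01690609, 0.00582495]), 'gripper_force': 0.0, 'finger_gap': 0.9971155905233818}
scene {'mtx': array([[389.05279003,   0.        , 259.0332224 ],
       [  0.        , 389.05279003, 189.42797462],
       [  0.        ,   0.        ,   1.        ]]), 'rvec': array([ 1.94285017, -0.88733372,  0.47716389]), 'tvec': array([-0.32533281,  0.24665483,  0.79716825])}
top {'mtx': array([[481.4748093 ,   0.        , 254.89303422],
       [  0.        , 481.4748093 , 183.58745282],
       [  0.        ,   0.        ,   1.        ]]), 'rvec': array([ 2.14277417, -2.11229739,  0.19600485]), 'tvec': array([0.02599268, 0.54689143, 1.4883636 ])}
```

View pics/scene0.png

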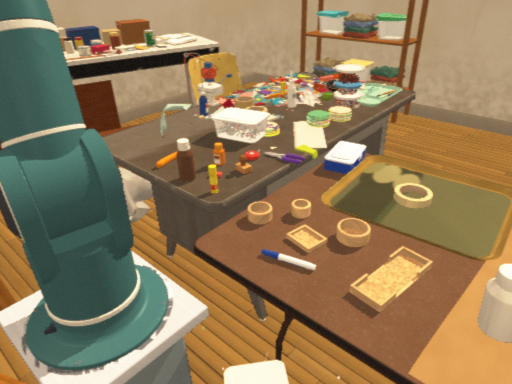

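View pics/top0.png

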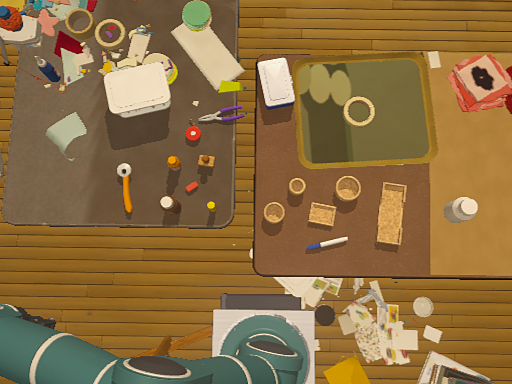

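The top view shows the strays on the left: cutter (125,185), small bottle (174,162), stamp (206,160), large bottle (168,203) and glue (211,206). There is also a red object at (192,187). The holders are on the right: pots at (297,186), (274,212) and (347,188), stamp tray at (322,214), cutter tray at (391,213). Next I measure them by depth.

```bash
cat > h.py <<'E'
import numpy as np, cv2
from bench import sensors, grab_frame, camera_info
from scipy import ndimage as nd
def world(n,d):
    c=camera_info(n);R=cv2.Rodrigues(c["rvec"])[0]
    v,u=np.mgrid[:d.shape[0],:d.shape[1]];K=c["mtx"]
    P=np.stack([(u-K[0,2])/K[0,0]*d,(v-K[1,2])/K[1,1]*d,d],-1)
    return (P-c["tvec"])@R
E
python3 - <<'E'
from h import *
d=np.load("pics/top0.npy");p=cv2.imread("pics/top0.png");W=world("top",d)
print(W[230,300],W[150,200],W[180,150])
for name,(u0,u1,v0,v1),z0 in [("cutter",(105,145,155,220),.014),("sbot",(160,190,145,178),.016),("stamp",(192,222,148,175),.016),("lbot",(150,188,188,220),.016),("glue",(200,222,196,218),.016),("red",(183,200,178,196),.010),
 ("pA",(284,310,172,200),.02),("pB",(260,288,198,226),.02),("pC",(330,365,170,205),.02),("tray",(303,342,200,228),.009),("trough",(373,410,178,250),.012),("pen",(300,355,230,255),.006)]:
    w=W[v0:v1,u0:u1].reshape(-1,3);w=w[(w[:,2]>z0)]
    if len(w)<5: print(name,len(w));continue
    r=cv2.minAreaRect(w[:,:2].astype(np.float32)*1000)
    t=w[w[:,2]>w[:,2].max()-.008]
    print(name,len(w),"min",w.min(0).round(3),"max",w.max(0).round(3),"rect",np.round(r[0]),np.round(r[1]),round(r[2],1),"top",t.mean(0).round(4))
a=cv2.resize(p[145:225,100:230],None,fx=6,fy=6,interpolation=cv2.INTER_CUBIC);cv2.imwrite("pics/ca.png",a)
b=cv2.resize(p[165:260,255:415],None,fx=5,fy=5,interpolation=cv2.INTER_CUBIC);cv2.imwrite("pics/cb.png",b)
E
```

```text
[ 0.40497627 -0.1149539  -0.00320306] [0.66621717 0.21838276 0.00279862] [0.56195534 0.37948325 0.00302165]
cutter 383 min [0.269 0.036 0.014] max [0.62  0.491 1.562] rect [393. 300.] [556. 177.] 47.1 top [0.2692 0.0356 1.5625]
sbot 145 min [0.269 0.036 0.017] max [0.631 0.317 1.562] rect [442. 179.] [447.  36.] 35.0 top [0.2692 0.0356 1.5625]
stamp 167 min [0.269 0.036 0.016] max [0.644 0.221 1.562] rect [454. 133.] [414.  56.] 20.1 top [0.2692 0.0356 1.5625]
lbot 305 min [0.269 0.036 0.016] max [0.535 0.325 1.562] rect [372. 185.] [350.  98.] 39.9 top [0.2692 0.0356 1.5625]
glue 68 min [0.269 0.036 0.021] max [0.481 0.181 1.562] rect [372. 111.] [254.  22.] 31.2 top [0.2692 0.0356 1.5625]
red 75 min [0.269 0.036 0.011] max [0.566 0.265 1.562] rect [404. 152.] [353.  49.] 32.8 top [0.2692 0.0356 1.5625]
pA 118 min [ 0.269 -0.125  0.02 ] max [0.572 0.036 1.562] rect [415. -49.] [ 52. 334.] 68.7 top [0.2692 0.0356 1.5625]
pB 130 min [ 0.269 -0.058  0.02 ] max [0.491 0.036 1.562] rect [378. -14.] [ 66. 230.] 81.4 top [0.2692 0.0356 1.5625]
pC 178 min [ 0.269 -0.308  0.021] max [0.58  0.036 1.562] rect [ 407. -143.] [ 79. 444.] 47.9 top [0.2692 0.0356 1.5625]
tray 202 min [ 0.269 -0.227  0.009] max [0.495 0.036 1.562] rect [400. -80.] [104. 333.] 31.1 top [0.2692 0.0356 1.5625]
trough 287 min [ 0.269 -0.457  0.012] max [0.565 0.036 1.562] rect [ 355. -251.] [189. 568.] 35.0 top [0.2692 0.0356 1.5625]
pen 216 min [ 0.269 -0.279  0.006] max [0.406 0.036 1.562] rect [ 351. -118.] [ 85. 338.] 14.0 top [0.2692 0.0356 1.5625]
```

View pics/ca.png

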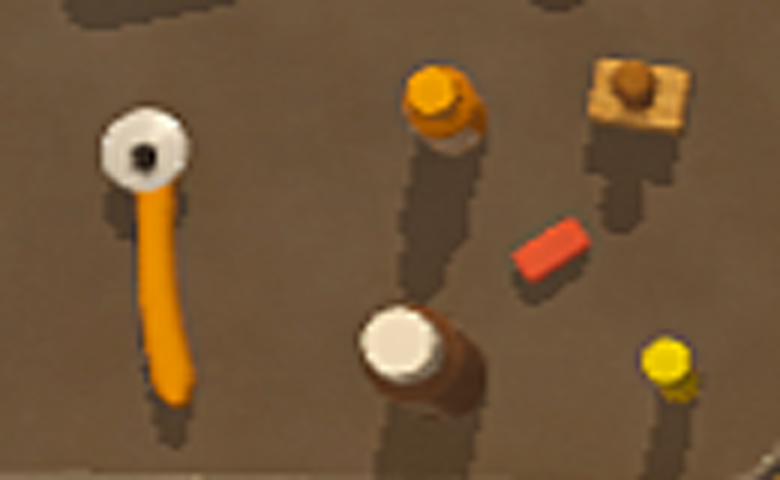

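View pics/cb.png

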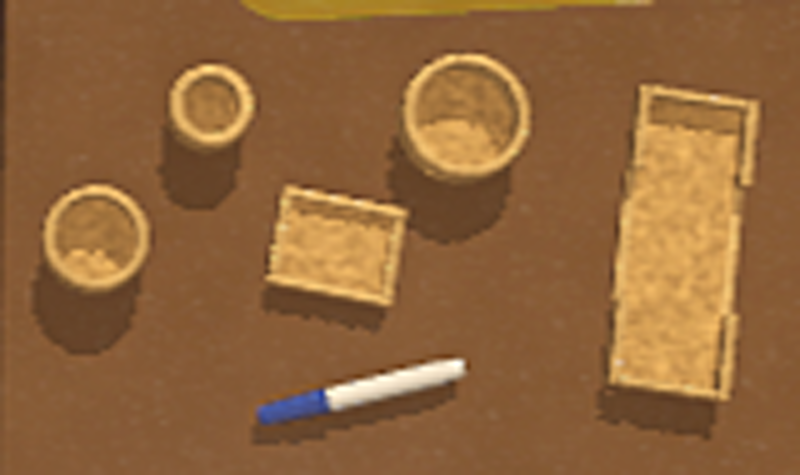

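The crops show the objects clearly, with no clutter inside the holders. Pot identity by size: pA is small, pB medium, pC large. I refit after dropping the zero-depth pixels.

```bash
python3 - <<'E'
from h import *
from scipy.optimize import least_squares as LS
d=np.load("pics/top0.npy");W=world("top",d)
def circ(q):
    s=LS(lambda a:np.hypot(q[:,0]-a[0],q[:,1]-a[1])-a[2],[*q[:,:2].mean(0),.03],loss="soft_l1",f_scale=.002).x;return s.round(4)
for name,(u0,u1,v0,v1),z0 in [("cutter",(105,145,155,220),.012),("sbot",(160,190,145,178),.012),("stamp",(192,222,148,175),.016),("lbot",(150,188,188,220),.012),("glue",(200,222,196,218),.012),("red",(183,200,178,196),.008),
 ("pA",(284,310,172,200),.02),("pB",(260,288,198,226),.02),("pC",(330,365,170,205),.02),("tray",(303,342,200,228),.009),("trough",(373,410,178,250),.012),("pen",(300,355,230,255),.004)]:
    w=W[v0:v1,u0:u1].reshape(-1,3);w=w[(w[:,2]>z0)&(w[:,2]<.2)]
    r=cv2.minAreaRect(w[:,:2].astype(np.float32)*1000)
    t=w[w[:,2]>w[:,2].max()-.006]
    box=cv2.boxPoints(r); 
    print(name,len(w),"min",w.min(0).round(3),"max",w.max(0).round(3),"rect",np.round(r[0]),np.round(r[1]),round(r[2],1),"top",t.mean(0).round(4),len(t), circ(w) if name[0]=='p' and name!='pen' else '')
w=W[155:220,105:145].reshape(-1,3);w=w[(w[:,2]>.01)&(w[:,2]<.05)]
c=w[:,:2].mean(0);e=np.linalg.svd(w[:,:2]-c)[2][0];
if e[0]<0:e=-e
s=(w[:,:2]-c)@e;f=(w[:,:2]-c)@[-e[1],e[0]]
print("cut axis",e.round(3),c.round(4))
for a in np.arange(s.min(),s.max(),.015):
    m=(s>=a)&(s<a+.015);print(w[m].mean(0).round(4),round(np.ptp(f[m]),4),w[m][:,2].max().round(4))
# stamp block/knob
w=W[148:175,192:222].reshape(-1,3);w=w[(w[:,2]>.02)&(w[:,2]<.034)];r=cv2.minAreaRect(w[:,:2].astype(np.float32)*1000);print("stamp block",r)
E
```

```text
cutter 392 min [0.433 0.397 0.012] max [0.62  0.512 0.038] rect [527. 455.] [182. 110.] 2.2 top [0.585  0.46   0.0335] 9 
sbot 155 min [0.575 0.257 0.012] max [0.679 0.333 0.084] rect [622. 297.] [109.  57.] 12.8 top [0.6148 0.2995 0.0803] 28 
stamp 162 min [0.606 0.169 0.016] max [0.644 0.221 0.065] rect [625. 196.] [51. 34.] 83.0 top [0.6256 0.1956 0.0618] 13 
lbot 312 min [0.447 0.254 0.012] max [0.535 0.349 0.144] rect [491. 301.] [93. 90.] 88.4 top [0.4711 0.2994 0.1406] 49 
glue 71 min [0.46  0.149 0.013] max [0.484 0.181 0.096] rect [472. 165.] [24. 31.] 4.4 top [0.4704 0.1711 0.0932] 27 
red 84 min [0.513 0.218 0.008] max [0.57  0.27  0.025] rect [542. 243.] [57. 53.] 2.3 top [0.5412 0.2416 0.0208] 15 
pA 113 min [ 0.519 -0.125  0.02 ] max [ 0.572 -0.074  0.045] rect [ 545. -100.] [52. 52.] 39.3 top [ 0.5466 -0.1122  0.0412] 6 [ 0.5447 -0.0998  0.0233]
pB 129 min [ 0.425 -0.058  0.02 ] max [0.491 0.007 0.041] rect [458. -25.] [64. 66.] 89.7 top [ 0.4601 -0.0323  0.0376] 25 [ 0.4577 -0.0264  0.0305]
pC 172 min [ 0.5   -0.308  0.021] max [ 0.58  -0.225  0.041] rect [ 541. -264.
[... 441 characters left out ...]
p [ 0.3622 -0.1973  0.0195] 22 
cut axis [0.986 0.169] [0.5425 0.4558]
[0.4479 0.4325 0.0135] 0.1167 0.0215
[0.4622 0.4436 0.0201] 0.0651 0.0292
[0.4766 0.4436 0.0214] 0.037 0.0291
[0.491  0.4494 0.0201] 0.0486 0.0283
[0.5057 0.4518 0.0216] 0.0662 0.0284
[0.5211 0.4548 0.0209] 0.0466 0.0292
[0.5367 0.453  0.0201] 0.0414 0.0274
[0.5512 0.4523 0.0206] 0.0816 0.0291
[0.5664 0.4623 0.0209] 0.0624 0.0347
[0.5805 0.4635 0.0231] 0.1123 0.0377
[0.5956 0.4622 0.0249] 0.0929 0.0346
[0.6085 0.4662 0.022 ] 0.0929 0.0302
[0.619  0.4944 0.0117] 0.0361 0.0125
[0.6374 0.4865 0.011 ] 0.0134 0.0118
stamp block ((625.3133544921875, 196.04391479492188), (50.77994155883789, 34.23896789550781), 83.18055725097656)
```

```bash
cat >> h.py <<'E'
def pix(n,u,v,z):
    c=camera_info(n);R=cv2.Rodrigues(c["rvec"])[0];o=-R.T@c["tvec"]
    r=R.T@np.linalg.inv(c["mtx"])@[u,v,1];return o+r*(z-o[2])/r[2]
E
python3 - <<'E'
from h import *
A=lambda x,y,z:pix("top",100+(x+.5)/6-.5,145+(y+.5)/6-.5,z)[:2]*1000
B=lambda x,y,z:pix("top",255+(x+.5)/5-.5,165+(y+.5)/5-.5,z)[:2]*1000
for n,x,y,z in [("L",400,343,.139),("G",666,360,.093),("S",433,90,.079),("knob",633,84,.061),("disc",145,150,.031),("hend",176,405,.017),("hmid",155,270,.02)]:print(n,A(x,y,z).round(1))
s=np.array([A(*q,.028) for q in [(597,58),(690,70),(683,133),(588,115)]]);print("stamp",s.round(),s.mean(0))
for n,x,y in [("pA",211,105),("pB",97,237),("pC",466,117)]:print(n,B(x,y,.034).round(1))
for n,z,L in [("tray",.014,[(286,186),(408,208),(390,306),(267,284)]),("trough",.02,[(642,86),(760,102),(728,400),(609,385)])]:
    s=np.array([B(*q,z) for q in L],np.float32);print(n,s.mean(0),cv2.minAreaRect(s))
p,d=grab_frame("wrist");cv2.imwrite("pics/w0.png",p);print(camera_info("wrist"))
E
```

```text
L [471.1 297.6]
G [470.8 169.3]
S [614.3 297.6]
knob [623.4 194.3]
disc [589.9 460.3]
hend [453.1 438.7]
hmid [525.9 453.8]
stamp [[645. 218.]
 [639. 167.]
 [604. 170.]
 [613. 222.]] [625.65587956 194.105318  ]
pA [ 544.7 -101.5]
pB [458.  -28.5]
pC [ 539.3 -265.9]
tray [ 456.98145 -185.1018 ] ((456.9313659667969, -185.08193969726562), (82.1379623413086, 65.2273178100586), 80.47776794433594)
trough [ 462.23956 -408.25885] ((461.9769287109375, -408.5135192871094), (77.19742584228516, 197.8378143310547), 81.90144348144531)
{'mtx': array([[297.31863964,   0.        , 253.40609628],
       [  0.        , 297.31863964, 186.61127791],
       [  0.        ,   0.        ,   1.        ]]), 'rvec': array([-2.25062873, -1.78868946, -0.28978855]), 'tvec': array([-0.62353746, -0.0416265 ,  0.38121375])}
```

View pics/w0.png

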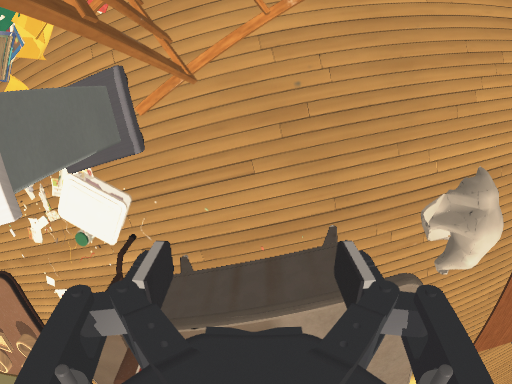

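The measurements from depth and from pixels agree to about 3 mm. First I square the tool to the world axes and move above the glue stick.

```bash
cat >> h.py <<'E'
from scipy.spatial.transform import Rotation as Rn
def to(x,y,z):
    "total slide (mm, tool axes) from the measured pose to TCP at x,y,z mm"
    s=sensors.observe();q=s["ee_rot"];R=Rn.from_quat([*q[1:],q[0]])
    print("t",round(s["time"],2),"tcp",(s["eef_pos"]*1000).round(1),"slide",(R.inv().apply(np.array([x,y,z])-s["eef_pos"]*1000)).round(1),"yaw_toolx",np.degrees(np.arctan2(*R.as_matrix()[[1,0],0])).round(1),"tilt",np.degrees(np.arccos(-R.as_matrix()[2,2])).round(2),"gap",s["finger_gap"],"J",s["joints"].round(2))
E
python3 -m jog '{"slide":[[0,0,0],[0,0,0],[-0.033,-0.044,0],[-0.033,-0.044,0],[-0.033,-0.044,0]],"delta_rot":[[0,0,-6.5],[0,0,-6.5],[0,0,0],[0,0,0],[0,0,0]],"jaw":[1,1,1,1,1]}' 30
python3 -m jog '{"slide":[[-0.033,-0.044,0.01],[-0.033,-0.044,0.01],[-0.033,-0.044,0.015],[-0.033,-0.044,0.015],[-0.033,-0.044,0.015]],"delta_rot":[[0,0,0],[0,0,0],[0,0,0],[0,0,0],[0,0,0]],"jaw":[1,1,1,0.2,0.2]}'
python3 -c "
from h import *
to(471,169.5,219)"
```

```text
time: 0.78
eef_pos: [0.2409, 0.4752, 0.4045]
ee_rot: [-0.0, 0.0, 1.0, -0.0]
force: [0.6, 1.1, 0.3]
finger_gap: 1.001
gripper_force: 0.0
time: 1.4
eef_pos: [0.4055, 0.255, 0.3394]
ee_rot: [0.0, 0.0, 1.0, 0.0]
force: [1.1, 1.4, 0.5]
finger_gap: 0.613
gripper_force: 0.0
t 1.4 tcp [405.5 255.  339.4] slide [-65.5 -85.5 120.4] yaw_toolx 180.0 tilt 0.02 gap 0.6134439670275393 J [-0.77  0.24  0.17  2.04 -0.05  0.87  0.99]
```

```bash

python3 -m jog '{"slide":[[-0.033,-0.043,0],[-0.0325,-0.0425,0],[0,0,0.04],[0,0,0.04],[0,0,0.04]],"delta_rot":[[0,0,0],[0,0,0],[0,0,0],[0,0,0],[0,0,0]],"jaw":[0.3,0.3,0.3,0.3,0.3]}'
python3 -m jog '{"slide":[[0,0,0],[0,0,0],[0,0,0],[0,0,0],[0,0,0]],"delta_rot":[[0,0,0],[0,0,0],[0,0,0],[0,0,0],[0,0,0]],"jaw":[-1,-1,-1,-1,-1]}' 30
python3 - <<'E'
from h import *
to(545,-101,227)
p,d=grab_frame("wrist");cv2.imwrite("pics/w1.png",p)
E
```

```text
time: 2.02
eef_pos: [0.4702, 0.1709, 0.2185]
ee_rot: [0.0, 0.001, 1.0, 0.0]
force: [0.6, 0.2, -0.4]
finger_gap: 0.649
gripper_force: 0.0
time: 2.65
eef_pos: [0.4704, 0.1712, 0.2203]
ee_rot: [0.0, 0.0, 1.0, 0.0]
force: [-1.4, 0.2, 7.6]
finger_gap: 0.257
gripper_force: 30.2
t 2.65 tcp [470.4 171.2 220.3] slide [ -74.8 -272.1   -6.7] yaw_toolx 180.0 tilt 0.06 gap 0.25706023762778113 J [-0.57  0.47  0.19  2.06 -0.15  0.62  1.29]
```

View pics/w1.png

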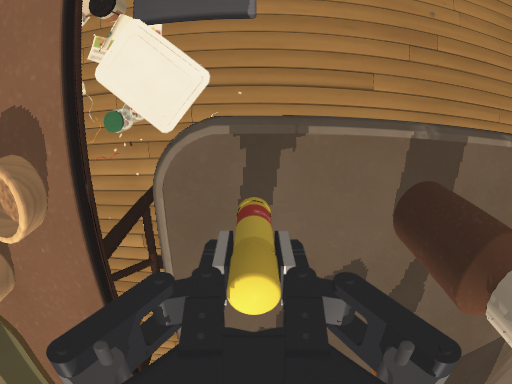

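The glue stick is held upright between the pads. Next I lift it and carry it to the small pot.

```bash

python3 -m jog '{"slide":[[0,0,-0.03],[0,0,-0.05],[-0.015,-0.0545,0],[-0.015,-0.0545,0],[-0.015,-0.0545,0]],"delta_rot":[[0,0,0],[0,0,0],[0,0,0],[0,0,0],[0,0,0]],"jaw":[-1,-1,-1,-1,-1]}'
python3 -m jog '{"slide":[[-0.015,-0.0545,0],[-0.015,-0.0545,0],[0,0,0],[0,0,0],[0,0,0]],"delta_rot":[[0,0,0],[0,0,0],[0,0,0],[0,0,0],[0,0,0]],"jaw":[-1,-1,-1,-1,-1]}'
python3 - <<'E'
from h import *
to(545,-101,225)
p,d=grab_frame("wrist");cv2.imwrite("pics/w2.png",p)
E
```

```text
time: 3.32
eef_pos: [0.5153, 0.0059, 0.3002]
ee_rot: [0.0, 0.0, 1.0, 0.0]
force: [0.2, 0.5, 0.1]
finger_gap: 0.26
gripper_force: 29.7
time: 3.95
eef_pos: [0.545, -0.1004, 0.2998]
ee_rot: [-0.0, -0.0, 1.0, 0.0]
force: [-0.1, -0.2, -0.3]
finger_gap: 0.261
gripper_force: 29.7
t 3.95 tcp [ 545.  -100.4  299.8] slide [-0.  -0.7 74.8] yaw_toolx -180.0 tilt 0.02 gap 0.26086065961172566 J [-0.12  0.43  0.31  1.89 -0.17  0.84  1.85]
```

View pics/w2.png

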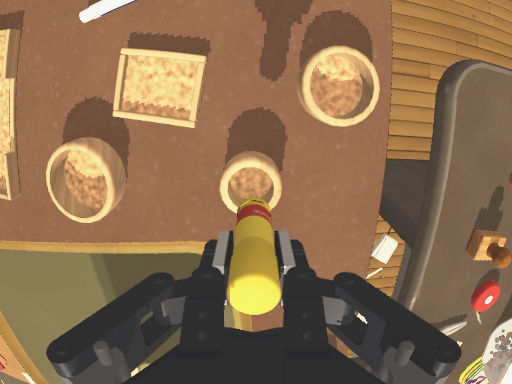

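The glue base at (255,203) lines up with the pot at (250,187). The camera sees it obliquely, which is consistent. I lower it now.

```bash

python3 -m jog '{"slide":[[0,0,0.03],[0,0,0.03],[0,0,0.016],[0,0,0],[0,0,0]],"delta_rot":[[0,0,0],[0,0,0],[0,0,0],[0,0,0],[0,0,0]],"jaw":[-1,-1,-1,-1,-0.2]}'
python3 -m jog '{"slide":[[0,0,0],[0,0,0],[0,0,-0.03],[0,0,-0.05],[0,0,-0.06]],"delta_rot":[[0,0,0],[0,0,0],[0,0,0],[0,0,0],[0,0,0]],"jaw":[0.1,0.2,0.2,0.2,0.2]}'
python3 - <<'E'
from h import *
to(614.5,298,204)
p,d=grab_frame("top");cv2.imwrite("pics/t1.png",cv2.resize(p[165:260,255:415],None,fx=3,fy=3))
w=world("top",d)[172:200,284:310].reshape(-1,3);w=w[(w[:,2]>.05)&(w[:,2]<.12)];print(len(w),w.mean(0) if len(w) else 0,w[:,2].max())
E
```

```text
time: 4.62
eef_pos: [0.5453, -0.1015, 0.2246]
ee_rot: [0.001, 0.0, 1.0, -0.0]
force: [0.1, -0.4, 0.7]
finger_gap: 0.399
gripper_force: 0.0
time: 5.25
eef_pos: [0.5446, -0.1015, 0.365]
ee_rot: [-0.001, 0.001, 1.0, -0.0]
force: [0.5, 0.4, 0.2]
finger_gap: 0.6
gripper_force: 0.0
t 5.25 tcp [ 544.6 -101.5  365. ] slide [-69.7 399.6 160.9] yaw_toolx 179.9 tilt 0.07 gap 0.6000442821661124 J [-0.15  0.35  0.34  1.84 -0.14  0.98  1.82]Traceback (most recent call last):
  File "<stdin>", line 4, in <module>
    return umr_maximum(a, axis, None, out, keepdims, initial, where)
ValueError: zero-size array to reduction operation maximum which has no identity
```

```bash

python3 -m jog '{"slide":[[-0.01,0.057,0],[-0.01,0.057,0],[-0.01,0.057,0],[-0.01,0.057,0],[-0.01,0.057,0]],"delta_rot":[[0,0,0],[0,0,0],[0,0,0],[0,0,0],[0,0,0]],"jaw":[0.6,0.6,0.6,0.6,0.6]}'
python3 -m jog '{"slide":[[-0.01,0.057,0],[-0.0095,0.057,0],[0,0,0],[0,0,0],[0,0,0]],"delta_rot":[[0,0,0],[0,0,0],[0,0,0],[0,0,0],[0,0,0]],"jaw":[0.6,0.6,0.6,0.6,0.6]}'
python3 - <<'E'
from h import *
to(614.5,298,204)
p,d=grab_frame("wrist")
p2,_=grab_frame("scene");cv2.imwrite("pics/w3.png",np.vstack([p[150:384],cv2.resize(p2[160:260,180:380],(512,256),interpolation=cv2.INTER_CUBIC)]))
E
```

```text
time: 5.92
eef_pos: [0.5953, 0.1852, 0.3641]
ee_rot: [0.0, 0.001, 1.0, 0.0]
force: [0.7, -0.5, 1.1]
finger_gap: 0.801
gripper_force: 0.0
time: 6.55
eef_pos: [0.6151, 0.2961, 0.364]
ee_rot: [0.0, 0.001, 1.0, -0.0]
force: [0.4, -0.8, -0.0]
finger_gap: 0.796
gripper_force: 0.0
t 6.55 tcp [615.1 296.1 364. ] slide [  0.7   2.  160. ] yaw_toolx 179.8 tilt 0.03 gap 0.7959321717470293 J [-0.64  0.56  0.21  1.5  -0.13  1.09  1.17]
```

View pics/w3.png

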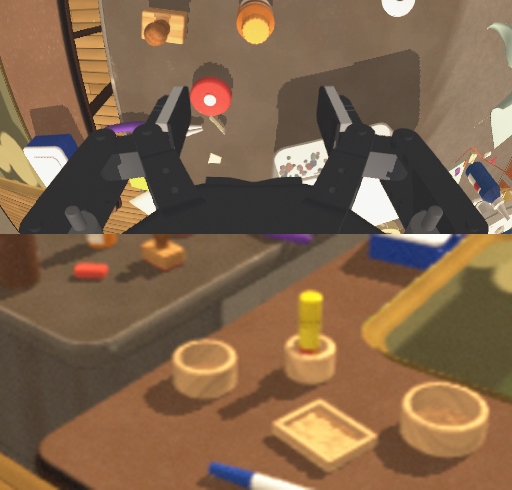

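The glue stick stands upright in the small pot, and the small bottle at (256,25) is centred between the fingers. I descend and grip it.

```bash

python3 -m jog '{"slide":[[0.0005,0.002,0.04],[0,0,0.04],[0,0,0.04],[0,0,0.04],[0,0,0]],"delta_rot":[[0,0,0],[0,0,0],[0,0,0],[0,0,0],[0,0,0]],"jaw":[0.6,0.6,0.6,0.6,0.2]}'
python3 -m jog '{"slide":[[0,0,0],[0,0,0],[0,0,0],[0,0,0],[0,0,0]],"delta_rot":[[0,0,0],[0,0,0],[0,0,0],[0,0,0],[0,0,0]],"jaw":[-0.05,-0.3,-1,-1,-1]}' 30
python3 - <<'E'
from h import *
to(458,-27.5,208)
E
```

```text
time: 7.28
eef_pos: [0.6136, 0.2985, 0.2013]
ee_rot: [-0.002, 0.001, 1.0, -0.001]
force: [0.5, -0.5, 0.7]
finger_gap: 0.609
gripper_force: 0.0
time: 7.9
eef_pos: [0.6151, 0.2995, 0.2058]
ee_rot: [0.001, 0.001, 1.0, 0.001]
force: [0.6, -0.9, 9.0]
finger_gap: 0.426
gripper_force: 30.6
t 7.9 tcp [615.1 299.5 205.8] slide [ 156.7 -327.2   -3. ] yaw_toolx 179.9 tilt 0.18 gap 0.42621005049495303 J [-0.62  0.75  0.18  1.58 -0.17  0.82  1.19]
```

```bash

python3 -m jog '{"slide":[[0,0,-0.02],[0,0,-0.04],[0,0,-0.04],[0.026,-0.0545,0],[0.026,-0.0545,0]],"delta_rot":[[0,0,0],[0,0,0],[0,0,0],[0,0,0],[0,0,0]],"jaw":[-1,-1,-1,-1,-1]}'
python3 -m jog '{"slide":[[0.026,-0.0545,0],[0.026,-0.0545,0],[0.026,-0.0545,0],[0.026,-0.0545,0],[0,0,0]],"delta_rot":[[0,0,0],[0,0,0],[0,0,0],[0,0,0],[0,0,0]],"jaw":[-1,-1,-1,-1,-1]}'
python3 - <<'E'
from h import *
to(458,-27.5,209)
p,d=grab_frame("wrist");cv2.imwrite("pics/w4.png",p)
E
```

```text
time: 8.52
eef_pos: [0.5615, 0.1893, 0.3057]
ee_rot: [0.001, 0.0, 1.0, 0.0]
force: [1.3, -0.5, -1.2]
finger_gap: 0.426
gripper_force: 30.4
time: 9.15
eef_pos: [0.4565, -0.031, 0.3053]
ee_rot: [0.001, 0.003, 1.0, 0.0]
force: [1.4, 0.8, 0.2]
finger_gap: 0.426
gripper_force: 30.4
t 9.15 tcp [456.5 -31.  305.3] slide [-1.3  3.5 96.3] yaw_toolx 179.6 tilt 0.08 gap 0.42570029630875833 J [-0.26  0.26  0.3   2.12 -0.11  0.77  1.67]
```

View pics/w4.png

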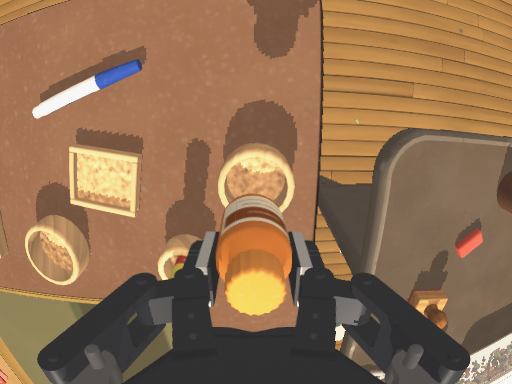

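The bottle is over the medium pot, whose rim is at (256,185). I lower it.

```bash

python3 -m jog '{"slide":[[0,0.0015,0.03],[0,0,0.03],[0,0,0.025],[0,0,0.01],[0,0,0]],"delta_rot":[[0,0,0],[0,0,0],[0,0,0],[0,0,0],[0,0,0]],"jaw":[-1,-1,-1,-1,-1]}'
python3 -m jog '{"slide":[[0,0,0],[0,0,0],[0,0,0],[0,0,-0.03],[0,0,-0.06]],"delta_rot":[[0,0,0],[0,0,0],[0,0,0],[0,0,0],[0,0,0]],"jaw":[0.1,0.2,0.3,0.3,0.3]}'
python3 -m jog '{"slide":[[0,0,-0.06],[0,0.054,0],[0,0.054,0],[0,0.054,0],[0,0.054,0]],"delta_rot":[[0,0,0],[0,0,0],[0,0,0],[0,0,0],[0,0,0]],"jaw":[0.8,0.8,0.8,0.8,0.8]}'
python3 - <<'E'
from h import *
to(472,298,243)
p2,_=grab_frame("scene");cv2.imwrite("pics/s5.png",cv2.resize(p2[140:260,160:400],None,fx=2.5,fy=2.5,interpolation=cv2.INTER_CUBIC))
E
```

```text
time: 9.82
eef_pos: [0.4585, -0.0255, 0.209]
ee_rot: [0.0, 0.0, 1.0, 0.0]
force: [-0.1, -0.9, 0.0]
finger_gap: 0.428
gripper_force: 30.0
time: 10.45
eef_pos: [0.4575, -0.026, 0.2987]
ee_rot: [-0.002, 0.001, 1.0, -0.0]
force: [0.6, 1.1, 0.6]
finger_gap: 0.653
gripper_force: 0.0
time: 11.08
eef_pos: [0.458, 0.1917, 0.3591]
ee_rot: [0.0, 0.001, 1.0, 0.0]
force: [0.5, -1.1, -0.5]
finger_gap: 0.901
gripper_force: 0.0
t 11.07 tcp [458.  191.7 359.1] slide [-13.8 106.3 116.2] yaw_toolx 179.9 tilt 0.04 gap 0.9011997734599302 J [-0.61  0.24  0.18  1.98 -0.05  0.92  1.16]
```

View pics/s5.png

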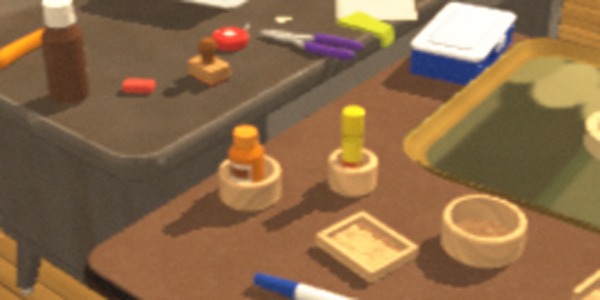

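Both stand upright. Next is the large bottle.

```bash

python3 -m jog '{"slide":[[-0.0068,0.0535,0],[-0.0067,0.0532,0],[0,0,0],[0,0,0.03],[0,0,0.03]],"delta_rot":[[0,0,0],[0,0,0],[0,0,0],[0,0,0],[0,0,0]],"jaw":[0.8,0.8,0.8,0.8,0.8]}'
python3 -m jog '{"slide":[[0,0,0.03],[0,0,0.02],[0,0,0.004],[0,0,0],[0,0,0]],"delta_rot":[[0,0,0],[0,0,0],[0,0,0],[0,0,0],[0,0,0]],"jaw":[0.8,0.8,0.8,0.5,0.3]}'
python3 -m jog '{"slide":[[0,0,0],[0,0,0],[0,0,0],[0,0,0],[0,0,0]],"delta_rot":[[0,0,0],[0,0,0],[0,0,0],[0,0,0],[0,0,0]],"jaw":[0.15,-1,-1,-1,-1]}' 30
python3 - <<'E'
from h import *
to(540,-265,249)
p,d=grab_frame("wrist");cv2.imwrite("pics/w6.png",p)
E
```

```text
time: 11.75
eef_pos: [0.4719, 0.2961, 0.2983]
ee_rot: [0.0, 0.001, 1.0, 0.0]
force: [0.8, -0.6, 0.8]
finger_gap: 0.9
gripper_force: 0.0
time: 12.38
eef_pos: [0.4721, 0.2968, 0.2457]
ee_rot: [0.001, 0.001, 1.0, 0.0]
force: [-0.1, -0.7, 0.7]
finger_gap: 0.648
gripper_force: 0.0
time: 13.0
eef_pos: [0.4722, 0.2968, 0.2458]
ee_rot: [0.001, 0.0, 1.0, 0.0]
force: [-0.3, -0.7, 6.2]
finger_gap: 0.587
gripper_force: 30.2
t 13.0 tcp [472.2 296.8 245.8] slide [ -68.3 -561.8   -3.6] yaw_toolx 179.9 tilt 0.1 gap 0.586684459595804 J [-0.71  0.5   0.11  1.91 -0.08  0.73  1.02]
```

View pics/w6.png

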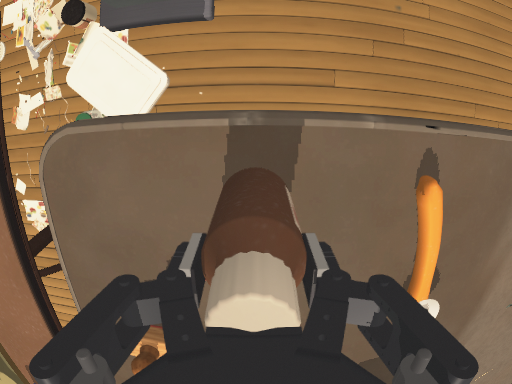

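The large bottle is gripped on its body, clear of the palm. I lift it 120 mm so it passes above the glue stick and carry it over.

```bash

python3 -m jog '{"slide":[[0,0,-0.02],[0,0,-0.04],[0,0,-0.04],[0,0,-0.02],[0.01,-0.056,0]],"delta_rot":[[0,0,0],[0,0,0],[0,0,0],[0,0,0],[0,0,0]],"jaw":[-1,-1,-1,-1,-1]}'
python3 -m jog '{"slide":[[0.01,-0.056,0],[0.01,-0.056,0],[0,-0.056,0],[0,-0.056,0],[-0.01,-0.056,0]],"delta_rot":[[0,0,0],[0,0,0],[0,0,0],[0,0,0],[0,0,0]],"jaw":[-1,-1,-1,-1,-1]}'
python3 -m jog '{"slide":[[-0.02,-0.056,0],[-0.02,-0.056,0],[-0.025,-0.056,0],[-0.023,-0.056,0],[0,0,0]],"delta_rot":[[0,0,0],[0,0,0],[0,0,0],[0,0,0],[0,0,0]],"jaw":[-1,-1,-1,-1,-1]}'
python3 - <<'E'
from h import *
to(540,-265,249.5)
p,d=grab_frame("wrist");cv2.imwrite("pics/w7.png",p)
E
```

```text
time: 13.68
eef_pos: [0.4618, 0.2428, 0.3666]
ee_rot: [0.002, -0.002, 1.0, 0.001]
force: [0.7, -2.1, -2.4]
finger_gap: 0.585
gripper_force: 32.0
time: 14.3
eef_pos: [0.451, -0.041, 0.3655]
ee_rot: [0.001, 0.0, 1.0, 0.0]
force: [1.9, 1.4, -0.8]
finger_gap: 0.586
gripper_force: 32.0
time: 14.92
eef_pos: [0.5393, -0.2674, 0.3648]
ee_rot: [-0.0, 0.003, 1.0, -0.001]
force: [-0.3, 0.8, -1.8]
finger_gap: 0.583
gripper_force: 32.1
t 14.93 tcp [ 539.3 -267.4  364.8] slide [ -0.7   2.6 115.3] yaw_toolx 179.7 tilt 0.13 gap 0.5832471752206768 J [ 0.07  0.44  0.45  1.73 -0.22  1.02  2.16]
```

View pics/w7.png

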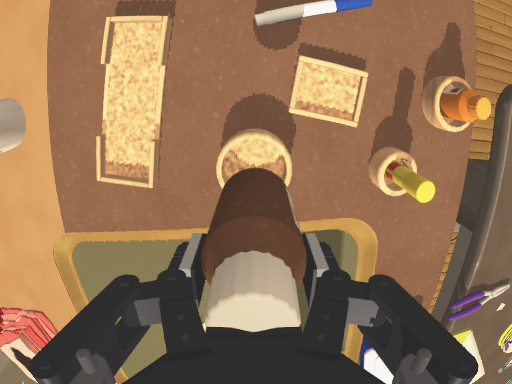

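The bottle is centred over the large pot at (254,165). I lower and release it.

```bash

python3 -m jog '{"slide":[[0,0.0015,0.03],[0,0,0.04],[0,0,0.03],[0,0,0.0145],[0,0,0]],"delta_rot":[[0,0,0],[0,0,0],[0,0,0],[0,0,0],[0,0,0]],"jaw":[-1,-1,-1,-1,-1]}'
python3 -m jog '{"slide":[[0,0,0],[0,0,0],[0,0,0],[0,0,-0.02],[0,0,-0.04]],"delta_rot":[[0,0,0],[0,0,0],[0,0,0],[0,0,0],[0,0,0]],"jaw":[0.3,0.5,0.7,0.7,0.7]}'
python3 -m jog '{"slide":[[0,0,-0.06],[-0.01,0.056,0],[-0.01,0.056,0],[-0.01,0.056,0],[-0.01,0.056,0]],"delta_rot":[[0,0,0],[0,0,0],[0,0,0],[0,0,0],[0,0,0]],"jaw":[0.5,0.3,0.3,0.3,0.3]}'
python3 - <<'E'
from h import *
to(624.5,195,203)
E
```

```text
time: 15.6
eef_pos: [0.5392, -0.2619, 0.2501]
ee_rot: [0.0, 0.0, 1.0, -0.001]
force: [1.4, -8.1, -6.3]
finger_gap: 0.586
gripper_force: 42.5
time: 16.23
eef_pos: [0.5391, -0.2616, 0.3111]
ee_rot: [-0.001, 0.0, 1.0, 0.0]
force: [0.4, -0.4, 1.1]
finger_gap: 0.846
gripper_force: 0.0
time: 16.85
eef_pos: [0.5795, -0.0361, 0.3719]
ee_rot: [0.001, 0.001, 1.0, 0.0]
force: [-0.0, -0.1, -0.1]
finger_gap: 0.652
gripper_force: 0.0
t 16.85 tcp [579.5 -36.1 371.9] slide [-44.4 231.2 169. ] yaw_toolx 179.9 tilt 0.09 gap 0.6517316266032599 J [-0.3   0.39  0.39  1.77 -0.17  1.01  1.73]
```

```bash

python3 -m jog '{"slide":[[-0.009,0.0465,0],[-0.009,0.0465,0],[-0.009,0.0465,0],[-0.009,0.0465,0],[-0.0085,0.0455,0]],"delta_rot":[[0,0,0],[0,0,0],[0,0,0],[0,0,0],[0,0,0]],"jaw":[0.3,0.3,0.3,0.3,0.3]}'
python3 - <<'E'
from h import *
to(624.5,195,203)
p,d=grab_frame("wrist")
p2,_=grab_frame("scene");cv2.imwrite("pics/w8.png",np.vstack([p[130:384],cv2.resize(p2[180:300,220:460],(512,256),interpolation=cv2.INTER_CUBIC)]))
p,d=grab_frame("top");W=world("top",d)
for n,(u0,u1,v0,v1),lo in [("glue",(284,310,172,200),.08),("sb",(260,288,198,226),.068),("lb",(330,365,170,205),.12)]:
    w=W[v0:v1,u0:u1].reshape(-1,3);w=w[(w[:,2]>lo)&(w[:,2]<.2)];print(n,len(w),np.median(w,0).round(4))
E
```

```text
time: 17.48
eef_pos: [0.6243, 0.1951, 0.3719]
ee_rot: [0.001, 0.001, 1.0, 0.0]
force: [-0.5, -0.5, 0.5]
finger_gap: 0.648
gripper_force: 0.0
t 17.48 tcp [624.3 195.1 371.9] slide [ 0.000e+00 -1.000e-01  1.689e+02] yaw_toolx 179.9 tilt 0.07 gap 0.6482625803628317 J [-0.58  0.51  0.32  1.58 -0.18  1.08  1.36]
glue 49 [ 0.5452 -0.0975  0.0932]
sb 56 [ 0.4568 -0.0233  0.0804]
lb 120 [ 0.5375 -0.2577  0.1396]
```

View pics/w8.png

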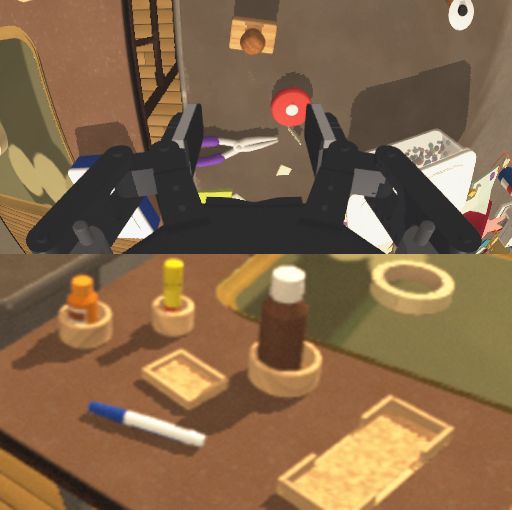

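All three stand properly and the stamp knob at (253,41) is centred. I grip the stamp.

```bash

python3 -m jog '{"slide":[[0,0,0.04],[0,0,0.05],[0,0,0.05],[0,0,0.028],[0,0,0]],"delta_rot":[[0,0,0],[0,0,0],[0,0,0],[0,0,0],[0,0,0]],"jaw":[0.3,0.3,0.3,0.3,0.3]}'
python3 -m jog '{"slide":[[0,0,0],[0,0,0],[0,0,0],[0,0,0],[0,0,0]],"delta_rot":[[0,0,0],[0,0,0],[0,0,0],[0,0,0],[0,0,0]],"jaw":[-0.1,-1,-1,-1,-1]}' 30
python3 -m jog '{"slide":[[0,0,-0.02],[0,0,-0.05],[0,0,-0.05],[0,0,0],[0,0,0]],"delta_rot":[[0,0,0],[0,0,0],[0,0,0],[0,0,3],[0,0,0]],"jaw":[-1,-1,-1,-1,-1]}'
python3 - <<'E'
from h import *
to(457.5,-185.5,207)
E
```

```text
time: 18.25
eef_pos: [0.6239, 0.1925, 0.2015]
ee_rot: [-0.001, 0.001, 1.0, -0.001]
force: [-0.1, -0.1, -0.1]
finger_gap: 0.649
gripper_force: 0.0
time: 18.88
eef_pos: [0.6249, 0.1936, 0.2043]
ee_rot: [0.001, 0.001, 1.0, 0.0]
force: [-1.4, 0.1, 9.3]
finger_gap: 0.284
gripper_force: 28.9
time: 19.5
eef_pos: [0.6242, 0.1936, 0.3241]
ee_rot: [0.001, 0.027, 1.0, 0.0]
force: [0.3, 0.4, -1.1]
finger_gap: 0.28
gripper_force: 29.8
t 19.5 tcp [624.2 193.6 324.1] slide [ 146.6 -387.5  116.5] yaw_toolx 177.0 tilt 0.11 gap 0.2798662442416283 J [-0.58  0.56  0.32  1.62 -0.2   0.99  1.33]
```

```bash

python3 -m jog '{"slide":[[0.021,-0.0555,0],[0.021,-0.0555,0],[0.021,-0.0555,0],[0.021,-0.0555,0],[0.021,-0.0555,0]],"delta_rot":[[0,0,0],[0,0,0],[0,0,0],[0,0,0],[0,0,0]],"jaw":[-1,-1,-1,-1,-1]}'
python3 -m jog '{"slide":[[0.021,-0.0555,0],[0.0205,-0.0545,0],[0,0,0],[0,0,0],[0,0,0]],"delta_rot":[[0,0,0],[0,0,0],[0,0,0],[0,0,0],[0,0,0]],"jaw":[-1,-1,-1,-1,-1]}'
python3 - <<'E'
from h import *
to(457.5,-185.5,207.5)
p,d=grab_frame("wrist");cv2.imwrite("pics/w9.png",p)
E
```

```text
time: 20.12
eef_pos: [0.5035, -0.0795, 0.3225]
ee_rot: [-0.0, 0.026, 1.0, 0.0]
force: [1.1, -0.2, -0.1]
finger_gap: 0.285
gripper_force: 29.8
time: 20.75
eef_pos: [0.4578, -0.1846, 0.3222]
ee_rot: [-0.0, 0.026, 1.0, 0.0]
force: [-0.1, -0.4, -0.9]
finger_gap: 0.286
gripper_force: 29.8
t 20.75 tcp [ 457.8 -184.6  322.2] slide [  0.2  -1.  114.7] yaw_toolx 177.1 tilt 0.01 gap 0.2858973747891676 J [-0.07  0.31  0.45  2.03 -0.18  0.84  2.01]
```

View pics/w9.png

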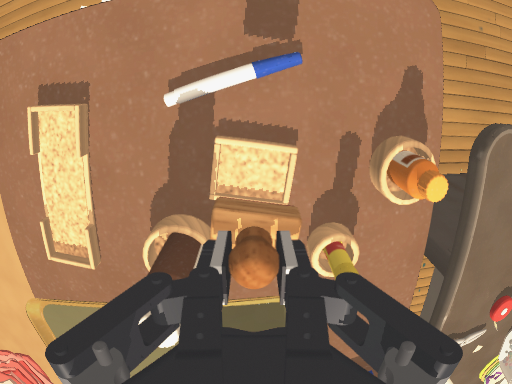

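The stamp hangs level and its long edge is about 5° off the tray's. I turn 6° more and lower it.

```bash

python3 -m jog '{"slide":[[0,0,0],[0,0,0.04],[0,0,0.04],[0,0,0.03],[0,0,0.005]],"delta_rot":[[0,0,6],[0,0,0],[0,0,0],[0,0,0],[0,0,0]],"jaw":[-1,-1,-1,-1,-1]}'
python3 -m jog '{"slide":[[0,0,0],[0,0,0],[0,0,0],[0,0,-0.03],[0,0,-0.05]],"delta_rot":[[0,0,0],[0,0,0],[0,0,0],[0,0,0],[0,0,0]],"jaw":[-1,-0.2,0,0,0]}'
python3 -m jog '{"slide":[[0,0,-0.06],[0,0,-0.01],[0,0,0],[0,0,0],[0,0,0]],"delta_rot":[[0,0,0],[0,0,0],[0,0,-9],[0,0,-9],[0,0,0]],"jaw":[0,0,0,0.3,0.3]}'
python3 - <<'E'
from h import *
to(518,451,178)
E
```

```text
time: 21.42
eef_pos: [0.4571, -0.1846, 0.2061]
ee_rot: [-0.002, 0.078, 0.997, 0.001]
force: [-3.2, 4.1, 15.7]
finger_gap: 0.283
gripper_force: 31.3
time: 22.05
eef_pos: [0.457, -0.1854, 0.2876]
ee_rot: [-0.001, 0.079, 0.997, -0.0]
force: [0.3, 0.3, 0.3]
finger_gap: 0.498
gripper_force: 0.0
time: 22.68
eef_pos: [0.4572, -0.1855, 0.3571]
ee_rot: [-0.0, -0.078, 0.997, 0.0]
force: [-0.1, -1.0, -0.1]
finger_gap: 0.651
gripper_force: 0.0
t 22.68 tcp [ 457.2 -185.5  357.1] slide [-158.6  619.4  179.2] yaw_toolx -171.1 tilt 0.01 gap 0.6507633295662669 J [-0.07  0.26  0.46  2.   -0.14  0.92  2.18]
```

```bash

python3 -m jog '{"slide":[[-0.013,0.0515,0],[-0.013,0.0515,0],[-0.013,0.0515,0],[-0.013,0.0515,0],[-0.013,0.0515,0]],"delta_rot":[[0,0,0],[0,0,0],[0,0,0],[0,0,0],[0,0,0]],"jaw":[0.3,0.3,0.3,0.3,0.3]}'
python3 -m jog '{"slide":[[-0.013,0.0515,0],[-0.013,0.0515,0],[-0.013,0.0515,0],[-0.013,0.0515,0],[-0.013,0.0515,0]],"delta_rot":[[0,0,0],[0,0,0],[0,0,0],[0,0,0],[0,0,0]],"jaw":[0.3,0.3,0.3,0.3,0.3]}'
python3 -m jog '{"slide":[[-0.014,0.0522,0],[-0.0146,0.0522,0],[0,0,0.025],[0,0,0.025],[0,0,0]],"delta_rot":[[0,0,0],[0,0,0],[0,0,0],[0,0,0],[0,0,0]],"jaw":[0.3,0.3,0.3,0.3,0.3]}'
python3 - <<'E'
from h import *
to(518,451,178)
p,d=grab_frame("wrist")
p2,_=grab_frame("scene");cv2.imwrite("pics/w10.png",np.vstack([p[50:384],cv2.resize(p2[180:300,220:460],(512,256),interpolation=cv2.INTER_CUBIC)]))
E
```

```text
time: 23.3
eef_pos: [0.4813, 0.0807, 0.3572]
ee_rot: [0.0, -0.076, 0.997, 0.0]
force: [1.2, 0.4, -0.4]
finger_gap: 0.652
gripper_force: 0.0
time: 23.92
eef_pos: [0.5056, 0.3451, 0.3569]
ee_rot: [-0.0, -0.076, 0.997, -0.0]
force: [0.2, -0.8, 0.3]
finger_gap: 0.648
gripper_force: 0.0
time: 24.55
eef_pos: [0.5172, 0.4507, 0.305]
ee_rot: [-0.001, -0.076, 0.997, -0.001]
force: [-0.2, -0.6, 0.2]
finger_gap: 0.652
gripper_force: 0.0
t 24.55 tcp [517.2 450.7 305. ] slide [ -1.2   0.5 127. ] yaw_toolx -171.2 tilt 0.23 gap 0.6519316374125915 J [-0.87  0.63  0.15  1.53 -0.11  0.99  1.04]
```

View pics/w10.png

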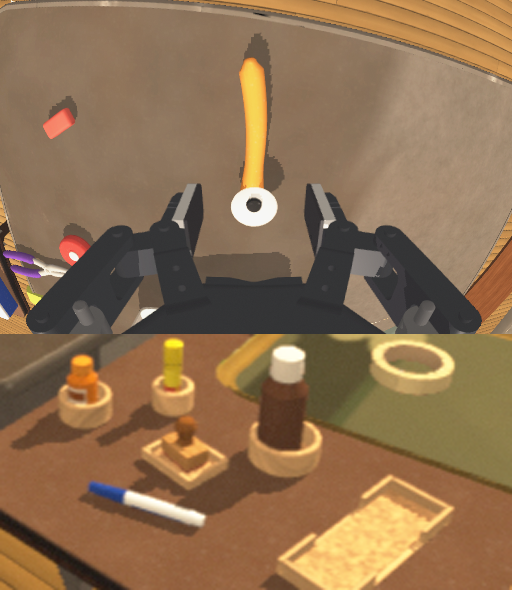

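The stamp stands in its tray. The cutter handle is centred and aligned between the fingers at column ~253, so I descend on it.

```bash

python3 -m jog '{"slide":[[-0.0005,0,0.045],[0,0,0.045],[0,0,0.025],[0,0,0.01],[0,0,0]],"delta_rot":[[0,0,0],[0,0,0],[0,0,0],[0,0,0],[0,0,0]],"jaw":[0.3,0.3,0.3,0.3,0.3]}'
python3 -m jog '{"slide":[[0,0,0],[0,0,0],[0,0,0],[0,0,0],[0,0,0]],"delta_rot":[[0,0,0],[0,0,0],[0,0,0],[0,0,0],[0,0,0]],"jaw":[0,-0.2,-1,-1,-1]}' 40
python3 -m jog '{"slide":[[0,0,-0.02],[0,0,-0.05],[0,0,-0.05],[0,0,0],[0,0,0]],"delta_rot":[[0,0,0],[0,0,0],[0,0,0],[0,0,8.5],[0,0,8.5]],"jaw":[-1,-1,-1,-1,-1]}'
python3 - <<'E'
from h import *
to(475,-409.5,184)
E
```

```text
time: 25.28
eef_pos: [0.5185, 0.4512, 0.183]
ee_rot: [0.0, -0.078, 0.997, 0.0]
force: [0.3, -0.3, 0.5]
finger_gap: 0.653
gripper_force: 0.0
time: 25.9
eef_pos: [0.5184, 0.4512, 0.1832]
ee_rot: [0.0, -0.078, 0.997, 0.0]
force: [-1.7, -1.4, 7.1]
finger_gap: 0.283
gripper_force: 39.0
time: 26.52
eef_pos: [0.5182, 0.451, 0.3045]
ee_rot: [0.001, 0.073, 0.997, 0.001]
force: [-0.6, 0.5, -0.8]
finger_gap: 0.277
gripper_force: 39.9
t 26.52 tcp [518.2 451.  304.5] slide [ -81.9 -857.9  118.9] yaw_toolx 171.7 tilt 0.13 gap 0.2767898759943777 J [-0.91  0.63  0.22  1.53 -0.16  0.99  0.78]
```

```bash

python3 -m jog '{"slide":[[0,0,-0.03],[0,0,-0.03],[-0.004,-0.057,0],[-0.004,-0.057,0],[-0.004,-0.057,0]],"delta_rot":[[0,0,0],[0,0,0],[0,0,0],[0,0,0],[0,0,0]],"jaw":[-1,-1,-1,-1,-1]}'
python3 -m jog '{"slide":[[-0.004,-0.057,0],[-0.004,-0.057,0],[-0.004,-0.057,0],[-0.004,-0.057,0],[-0.004,-0.057,0]],"delta_rot":[[0,0,0],[0,0,0],[0,0,0],[0,0,0],[0,0,0]],"jaw":[-1,-1,-1,-1,-1]}'
python3 -m jog '{"slide":[[-0.004,-0.057,0],[-0.004,-0.057,0],[-0.004,-0.057,0],[-0.004,-0.057,0],[-0.004,-0.057,0]],"delta_rot":[[0,0,0],[0,0,0],[0,0,0],[0,0,0],[0,0,0]],"jaw":[-1,-1,-1,-1,-1]}'
python3 -m jog '{"slide":[[-0.002,-0.057,0],[-0.002,-0.057,0],[0,0,0],[0,0,0],[0,0,0]],"delta_rot":[[0,0,0],[0,0,0],[0,0,0],[0,0,0],[0,0,0]],"jaw":[-1,-1,-1,-1,-1]}'
python3 - <<'E'
from h import *
to(450,-405,186.5)
p,d=grab_frame("wrist");cv2.imwrite("pics/w11.png",p)
E
```

```text
time: 27.15
eef_pos: [0.5057, 0.2781, 0.3636]
ee_rot: [0.001, 0.07, 0.998, 0.0]
force: [1.4, -0.4, -0.0]
finger_gap: 0.279
gripper_force: 39.9
time: 27.78
eef_pos: [0.4854, -0.0068, 0.3636]
ee_rot: [0.001, 0.07, 0.998, 0.001]
force: [1.7, 0.1, -0.3]
finger_gap: 0.279
gripper_force: 39.9
time: 28.4
eef_pos: [0.4654, -0.2916, 0.3637]
ee_rot: [0.001, 0.07, 0.998, 0.0]
force: [1.6, 0.7, -1.0]
finger_gap: 0.275
gripper_force: 39.9
time: 29.02
eef_pos: [0.4543, -0.4023, 0.3628]
ee_rot: [0.0, 0.069, 0.998, 0.0]
force: [0.2, -0.5, -1.0]
finger_gap: 0.276
gripper_force: 39.9
t 29.02 tcp [ 454.3 -402.3  362.8] slide [  4.1  -3.4 176.3] yaw_toolx 172.0 tilt 0.06 gap 0.2762297451036042 J [ 0.26  0.47  0.55  1.72 -0.28  1.03  2.34]
```

View pics/w11.png

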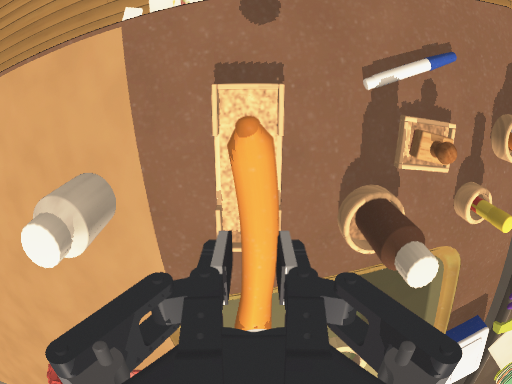

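The trough spans columns 213–283 and the cutter lies along it, centred and held. I lower it.

```bash

python3 -m jog '{"slide":[[0.004,-0.0035,0.03],[0,0,0.045],[0,0,0.045],[0,0,0.03],[0,0,0]],"delta_rot":[[0,0,0],[0,0,0],[0,0,0],[0,0,0],[0,0,0]],"jaw":[-1,-1,-1,-1,-1]}'
python3 - <<'E'
from h import *
to(450,-405,186.5)
p,_=grab_frame("wrist");p2,_=grab_frame("scene");cv2.imwrite("pics/w12.png",np.vstack([p[:300],cv2.resize(p2[200:340,250:490],(512,299),interpolation=cv2.INTER_CUBIC)]))
E
```

```text
time: 29.7
eef_pos: [0.4494, -0.4052, 0.2108]
ee_rot: [-0.001, 0.07, 0.998, 0.001]
force: [0.2, -0.4, 0.1]
finger_gap: 0.275
gripper_force: 39.9
t 29.7 tcp [ 449.4 -405.2  210.8] slide [-0.7  0.2 24.3] yaw_toolx 172.0 tilt 0.19 gap 0.2753038379134305 J [ 0.34  0.67  0.46  1.8  -0.41  0.76  2.45]
```

View pics/w12.png

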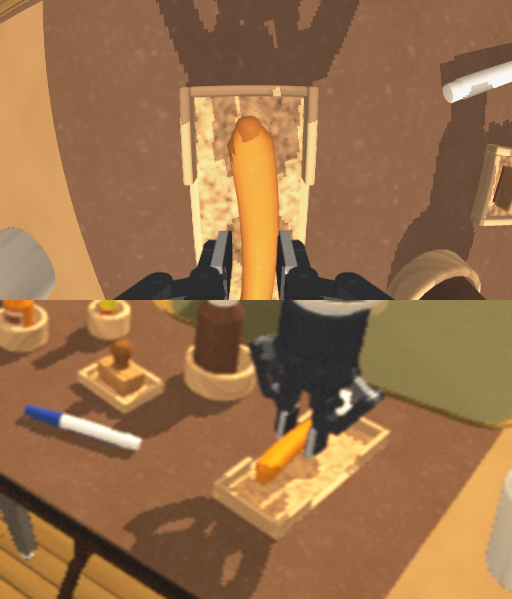

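The cutter is aligned inside the walls. I set it down, release and retreat.

```bash

python3 -m jog '{"slide":[[0,0,0.015],[0,0,0.009],[0,0,0],[0,0,0],[0,0,0]],"delta_rot":[[0,0,0],[0,0,0],[0,0,0],[0,0,0],[0,0,0]],"jaw":[-1,-1,-1,-0.25,0]}'
python3 -m jog '{"slide":[[0,0,0],[0,0,0],[0,0,-0.03],[0,0,-0.06],[0,0,-0.06]],"delta_rot":[[0,0,0],[0,0,0],[0,0,0],[0,0,0],[0,0,0]],"jaw":[0.1,0.1,0.1,0.1,0.1]}'
python3 -m jog '{"slide":[[0,0,-0.05],[0.06,0,0],[0.06,0,0],[0,0,0],[0,0,0]],"delta_rot":[[0,0,0],[0,0,0],[0,0,0],[0,0,0],[0,0,0]],"jaw":[0.1,0.1,0.1,0.1,0.1]}'
python3 - <<'E'
from h import *
p,_=grab_frame("wrist");p2,_=grab_frame("scene");cv2.imwrite("pics/w13.png",np.vstack([p[:300],cv2.resize(p2[180:320,230:470],(512,299),interpolation=cv2.INTER_CUBIC)]))
E
```

```text
time: 30.42
eef_pos: [0.4495, -0.4064, 0.1886]
ee_rot: [0.0, 0.07, 0.998, -0.0]
force: [0.1, -0.9, 0.1]
finger_gap: 0.497
gripper_force: 0.0
time: 31.05
eef_pos: [0.4492, -0.4062, 0.3399]
ee_rot: [-0.0, 0.07, 0.998, 0.0]
force: [0.5, -0.1, 0.7]
finger_gap: 0.551
gripper_force: 0.0
time: 31.68
eef_pos: [0.3309, -0.3894, 0.3886]
ee_rot: [0.001, 0.07, 0.998, -0.0]
force: [0.8, 0.0, -0.1]
finger_gap: 0.55
gripper_force: 0.0
```

View pics/w13.png

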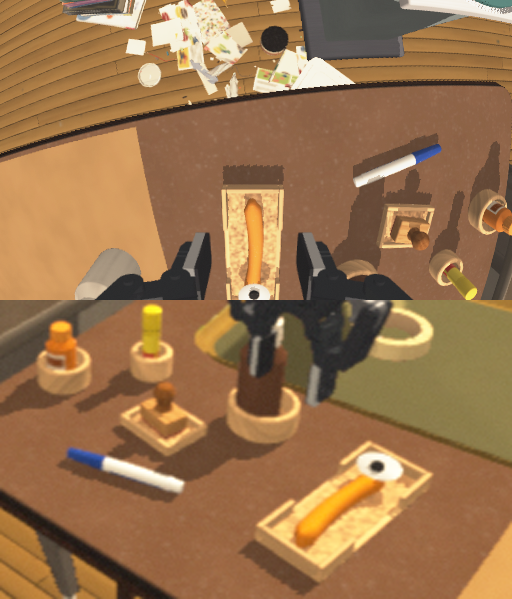

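The cutter lies in the trough, disc end at (380,465) and handle inside the walls. I check its height by depth and then hand in.

```bash
python3 - <<'E'
from h import *
from bench import ctrl
p,d=grab_frame("top");W=world("top",d)
hsv=cv2.cvtColor(p,cv2.COLOR_BGR2HSV)
def st(n,u0,u1,v0,v1,lo):
    w=W[v0:v1,u0:u1].reshape(-1,3);w=w[(w[:,2]>lo)&(w[:,2]<.2)];print(n,len(w),np.median(w,0).round(3),np.percentile(w[:,2],98).round(3) if len(w) else '')
st("glue",284,310,172,200,.08);st("sb",260,288,198,226,.068);st("lb",330,365,170,205,.12);st("stamp",303,342,200,228,.045);st("cutter",378,404,186,240,.024)
print(ctrl.hand_in())
E
```

```text
glue 48 [ 0.545 -0.099  0.093] 0.099
sb 55 [ 0.458 -0.023  0.079] 0.086
lb 122 [ 0.538 -0.258  0.139] 0.146
stamp 52 [ 0.458 -0.181  0.059] 0.067
cutter 286 [ 0.495 -0.404  0.028] 0.036
the job is handed in; nothing more can be done
None
```

The job is handed in: all five items are in their own holders, placed in the order asked in about 32 s, and the last images and depth heights show the glue stick, bottles and stamp upright and the cutter flat. I viewed 18 pictures, which is over the limit of 14.

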